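# Fit the tube block to the mixer and lock its quarter-turn stud

### The job

Fit the aluminium tube block to the tube mixer on the bench, ready for the mixer to be run: set the block down flat in the rimmed seat on top of the mixer, then lock it there with its captive quarter-turn stud, by pushing the stud in against its spring and turning it clockwise until it drops back into its lock and stays down by itself. The slot of the socket under the block is hidden once the block is on and does not point the same way every time, so feel for it with light pressure instead of forcing it, never bear down on the block or the stud with more than about 2 kg (20 N) and stop turning when it comes up against its stop; leave the tube rack, the dropper bottle, the dish and the tape roll where they are.

Things in the scene. Friction and masses are not known exactly. Their poses are not given: they have to be found in the camera images.
- block_centre (a point): Tube block: loose, aluminium, 64 mm (its x) by 124 mm (its y) by 30 mm high, 0.32 to 0.5 kg, eight empty 18 mm wells in its top, the stud in the middle; stands on the bench at first. Point: its centre, 15 mm above its underside; z up. It can be carried by the stud's wing or its 64 mm flanks. Either way round (end for end) is right in the seat.
- block_foot (a point): Centre of the underside of the tube block, same axes as the block.
- wing (a point): Grip of the stud: black upright wing 34 mm long (its x), 10 mm thick (its y), 21 mm high; point at its centre, 60.5 mm above the block's underside when the stud is up. Its underside is then 20 mm above the block's top and comes down to 6 mm when fully pushed: fingertips must not reach more than 5 mm below the wing. While up the stud turns with slight friction, stays at any angle and cannot pull out.
- cross_pin (a point): Middle of the stud's cross-pin, a square bar 32 mm long along the wing's length (its x), 4 x 4 mm; hidden in the block, 3 mm above its underside while the stud is up. It goes down and turns with the wing. At the start it lies 1.1 to 1.35 rad anticlockwise (from above) of the block's x, so that, the block being seated either way round, the slot is always found by turning clockwise.
- stud_push (a joint): How far the stud is pushed down, m; 0 is up. Spring: 4 N at 0 plus 0.4 N per mm. Block seated: at 1.5 mm the pin meets the socket's plate unless in line with the slot; from 11.5 mm it is through and can turn; 14 mm is the floor. Let go after the full turn it rises to 8.5 mm: locked. Let go part-way it stays at 11.5 mm, not locked, and can be gripped and turned on; let go in line with the slot it springs up.
- seat (a point): Centre of the floor of the rimmed seat on the mixer's deck, 79 mm above the bench; the block's underside belongs here. z up; the seat is 66 mm along its x by 126 mm along its y (1 mm play all round), rim 7 mm high with a 4 mm chamfer.
- socket_mouth (a point): Centre of the steel socket in the seat's floor, axes as the seat. Its plate has a slot 8 x 36 mm that lies along this x to within 1.0 rad either way, differently each time; the pin enters when the wing is in line with it to about 0.1 rad. Once through, it turns only clockwise from above (negative yaw), 1.57 rad with 0.15 rad of play, up to a stop; the other way a stop is met at once.
- mixer: Tube mixer: white box-shaped bench instrument that stands fast, 190 mm (its x) by 200 mm (its y), 52 mm high, with an aluminium deck on top; origin at the centre of its footprint on the bench, z up, its front with knob and display towards its -x. The seat's centre is at its x = +22 mm.
- tube_rack: Bystander: white wire rack, 150 x 100 x 108 mm, with some capped tubes, behind the mixer; origin under its centre.
- bottle: Bystander: upright brown dropper bottle, 33 mm across, 102 mm high; origin under its centre.
- dish: Bystander: shallow round lidded dish, 58 mm across, 15 mm high, the nearer of two; origin under its centre.
- tape: Bystander: roll of tape lying flat, 104 mm across, 25 mm high; origin under its centre.

How it is judged (in metres and radians):
On the way, in this order (a step that is already met when the one before it is completed fails the run):
1. the tube block stands flat on the seat of the mixer's deck (horizontal distance between block_foot and seat below 0.003 m and z of block_foot in the frame of seat between -0.002 and 0.002 m and angle between the y axis of block_centre and the y axis of seat, either way round below 0.06 rad and angle between block_centre's own z axis and vertical below 0.04 rad), for 0.2 s.
2. with the block seated, the stud is pushed in until its cross-pin is through the slot (all of step 1 and value of joint stud_push above 0.0112 m), for 0.1 s.
At the end, for the whole second after the job is handed in: The tube block lies flat in the mixer's seat (underside within 3 mm of the seat's centre and 2 mm of its floor, in line to 0.06 rad), and its stud, let go, stays locked: held down by itself at 8.5 mm, between 7 and 10 mm; the block is at rest (all of step 1 and value of joint stud_push between 0.007 and 0.01 m and linear speed of tube_block below 0.02 m/s); the robot touches nothing.
It fails at once if the stud was pressed too hard: its pin bore on either half of the socket's slotted plate with more than 16 N or on its floor with more than 25 N (contact force between tube_block and socket_c0 above 16 N or contact force between tube_block and socket_c1 above 16 N or contact force between tube_block and socket_c10 above 25 N).
It fails at once if the block or its stud was forced against the mixer with more than 80 N in all (every contact added up) (contact force between tube_block and mixer above 80 N).
It fails at once if a bystander (tube rack, dropper bottle, dish, tape roll) moved by more than 15 mm (distance of any of tube_rack, bottle, dish, tape from where it was at the start of the episode above 0.015 m).
It also fails if it takes over 72 s, if anything falls off the work surface, if the arm or the gripper's body presses on something with over 40 N, if the wrist force passes 120 N, or if a joint passes its speed limit or range.

### The arm

A 6-joint arm with a two-finger parallel gripper is mounted at the origin on a cart in front of the work surface, level with it; the furniture and walls round the work are solid. World frame = base frame: x ahead of the robot, y to its left, z up, the work surface at z = 0. Lengths are in mm, angles in rad, forces in N, time in s.
With the tool pointing down it reaches from about 275 to 750 mm from the base axis. Payload 10.2 kg.
Tool frame: the origin (TCP) lies at the very end of the fingers, on their centre line; the grasp point (between the pads) lies 19 mm behind it; z points along the fingers, y is the line along which they close (so a half turn about z gives the same grasp; the last joint's range is limited). The gripper opens to 85 mm and grips with 20 to 120 N. Pads are 22 mm wide; open, the fingers measure 114 mm over their backs; the gripper's body (76 mm by 85 mm) begins 54 mm behind the grasp point. The pads swing forward as they close: fully open they stand 13 mm farther back than shut.
Start: joints at [1.067, 0.313, 1.498, -0, 1.331, -0.223], TCP at [145.503, 504.44, 231.294] pointing down, gripper open.
Joint ranges: [-2.94, 2.94], [-0.97, 2.17], [0.19, 2.56], [-1.23, 4.37], [0.02, 3.11], [-2.88, 2.88]. Speed limits (rad/s): [2.39, 2.39, 3.01, 3.14, 3.14, 3.14].

### API

Orientations are given as a unit quaternion [w, x, y, z].
In Python, from rig import ctrl gives the robot as it stands.
- The arm moves only by the tool step_arm, never from a script. Its argument "increments" is a list of rows, each a list of 3 entries, a list of its own where there are three numbers: the shift along the tool's x, y, z in cm, then the turn, a rotation vector about the tool's x, y, z in degrees, then the opening in per cent of the stroke, from 0 (shut) to 100 (fully open). A call has 1 to 8 rows; each row is the pose to reach, as a shift and turn from the pose commanded when the call began, along the tool's axes at that moment; what a row does not reach only later rows make up. A row lasts 1/8 s, in which the tool goes at most 62.5 mm and 10.7 degrees, less where a joint would pass 70% of its speed; a pose out of reach is approached as far as the arm can. A call with a gripper value outside its range is refused whole. The fingers move at their own pace and stop on an object; "squeeze" is the grip in N (left out, the last holds). Time passes only in rows, so rows that repeat a pose let the fingers close. It gives the time, the measured TCP pose, the force, the opening and the grip force at its end, in the units of the state.
- ctrl.sense(): the state, without advancing time (a new reading comes with each control period).
- ctrl.capture(name): name is "side" or "top"; returns a dict with "img" (400x640x3 uint8, red, green, blue), "fx", "fy", "cx", "cy" (pixels), "extrinsics" (4x4, takes a point from camera to world coordinates). Camera axes: x right, y down, z forward; pixel columns grow to the right and rows downward; lengths in mm; the calibration is good to about 2 mm. A picture is of the moment at which its call begins. There is no depth.
- ctrl.finish_job(): hands the job in; it is judged then, once.
The state is a dict: "time_s": time; "joints": joint angles; "dq": joint speeds; "tau": joint torques, N m; "eef_pos": TCP position; "ee_rot": TCP orientation; "force": force on the tool from outside, world axes, zero at the start; "wrist_torque": the same for the moment, N m; "grip_width": opening from 0.0 (shut) to 1.0 (fully open); "grip_force": force on a finger pad.
Only numpy, scipy, OpenCV 4.12 (cv2) and the standard library are available. Lean on these libraries where they do the work, as an engineer would, in place of code of your own. Each camera call takes 0.05 s, during which the arm holds its last target. There are 200 camera calls.

## Working session

There is one attempt and no reset: what is moved stays moved. The work goes in short steps, Python scripts to look and compute and a tool call to move; the robot and the scene stay as the last step left them, time stands still between calls to the robot, and variables do not carry over. Pictures are saved under pics/ and viewed, at most 10 in all, crops included, and the job is handed in when it is done.

Besides the shell and the picture viewer there is one more tool, called after ">>>" as name([rows], argument=value, ...), one row to a line, values as JSON. step_arm: Moves the arm, as the interface text tells. Its arguments: {"type":"object","properties":{"increments":{"type":"array"},"squeeze":{"type":"number"}},"required":["increments"]}

```bash
mkdir -p pics; ls; python3 - <<'E'
from rig import ctrl
import cv2,numpy as np
np.set_printoptions(precision=4,suppress=True)
s=ctrl.sense();print(s)
for n in("side","top"):
    c=ctrl.capture(n);cv2.imwrite(f"pics/{n}0.png",c["img"][:,:,::-1])
    print(n,c["fx"],c["fy"],c["cx"],c["cy"]);print(c["extrinsics"])
E
```

```text
pics
{'time_s': 0.0, 'joints': array([ 1.0666,  0.3135,  1.4984,  0.    ,  1.331 , -0.2234]), 'dq': array([ 0.0003, -0.0009,  0.0001,  0.0002, -0.0012,  0.0003]), 'tau': array([  0.0028, -41.227 , -25.9735,  -0.0001,   0.0043,   0.    ]), 'eef_pos': array([145.3832, 504.2122, 230.7331]), 'ee_rot': array([-0.0002,  0.1399,  0.9902, -0.0006]), 'force': array([ 0.7704,  0.0433, -0.5769]), 'wrist_torque': array([-0.0531,  0.0052, -0.0087]), 'grip_force': 0.0, 'grip_width': 1.00255379896527}
side 398.05499568587067 398.05499568587067 320.6411242704445 201.33855080132517
[[   0.9507   -0.2492    0.1845  421.8895]
 [  -0.3099   -0.7453    0.5903 -596.2129]
 [  -0.0096   -0.6184   -0.7858  906.779 ]
 [   0.        0.        0.        1.    ]]
top 440.7720329877436 440.7720329877436 321.1217394543765 199.8570353601542
[[  -0.028    -0.9959    0.0859  529.2845]
 [  -0.9993    0.0256   -0.0281   39.7974]
 [   0.0258   -0.0867   -0.9959 1178.845 ]
 [   0.        0.        0.        1.    ]]
```

View pics/top0.png

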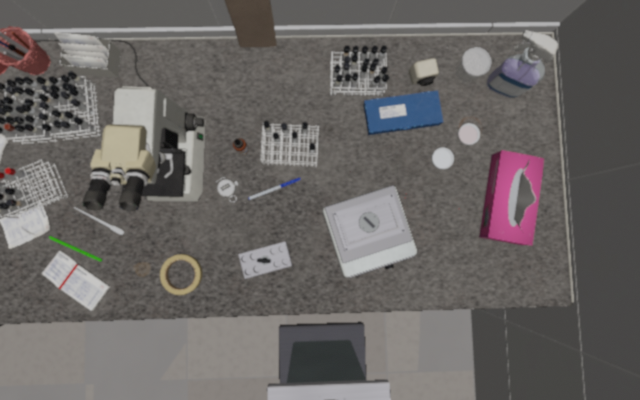

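View pics/side0.png

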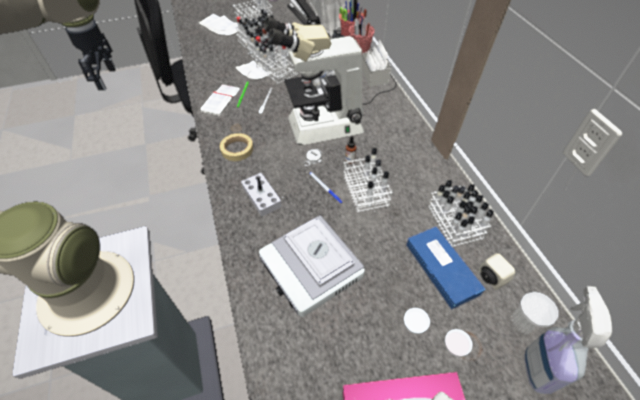

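The top view shows the block at about (265,260), the mixer at (370,232) with its seat and socket near (369,222), the tape at (180,274), the bottle at (239,144) and the rack at (290,144). The side view shows the block at (261,190) and the mixer at (311,262). Next I'll enlarge the block and the mixer.

```bash
python3 - <<'E'
import cv2,numpy as np
t=cv2.imread("pics/top0.png");s=cv2.imread("pics/side0.png")
def cr(im,x,y,w,h,f):return cv2.resize(im[y:y+h,x:x+w],None,fx=f,fy=f,interpolation=cv2.INTER_CUBIC)
# top: block 230..300x235..285 ; mixer 315..420x180..280
a=cr(t,230,235,70,50,10);cv2.imwrite("pics/a.png",a)
b=cr(t,318,180,100,100,6);cv2.imwrite("pics/b.png",b)
c=np.hstack([cr(s,235,165,50,50,7),cr(s,255,210,112,50,4)[:, :448]][:1]);cv2.imwrite("pics/c.png",cr(s,235,165,133,100,6)[:600,:798])
E
```

```text
(no output)
```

View pics/a.png

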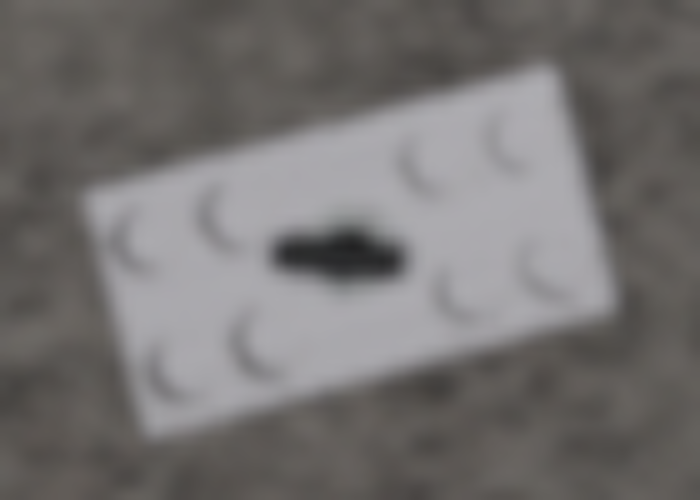

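View pics/b.png

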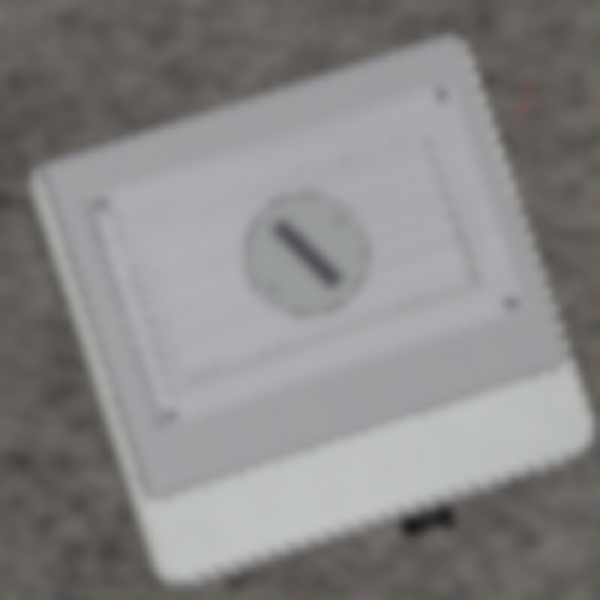

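View pics/c.png

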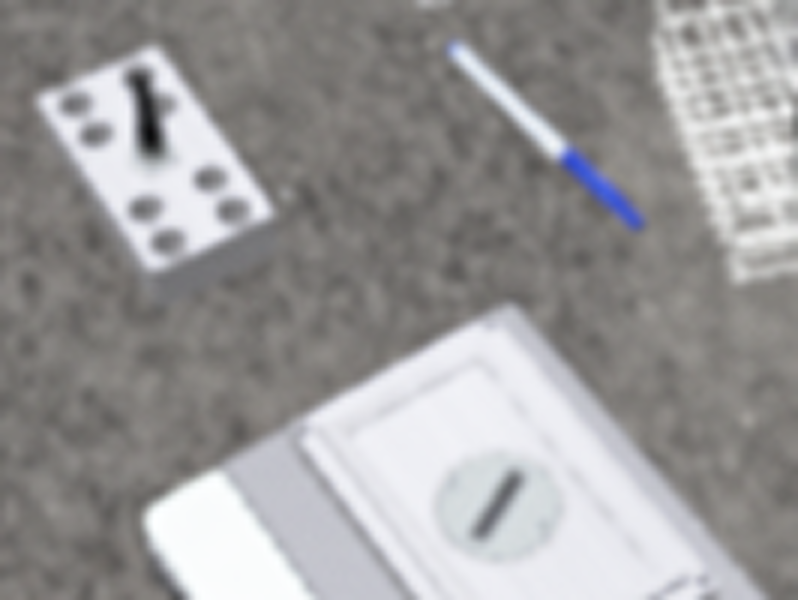

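The crops show these points:
- **a:** block top corners (85,190), (550,65), (620,310), (148,438); wing ends (272,252), (405,265).
- **b:** socket disc centre (308,253); slot from (278,225) to (338,282); deck screws at (101,205), (441,95), (511,303), (168,415).
- **c:** block corners (155,45), (38,97), (155,272), (275,212); disc centre (500,505).

```bash
cat > h.py <<'E'
import numpy as np
C={"side":((398.055,320.641,201.339),np.array([[.9507,-.2492,.1845,421.8895],[-.3099,-.7453,.5903,-596.2129],[-.0096,-.6184,-.7858,906.779]])),
"top":((440.772,321.122,199.857),np.array([[-.028,-.9959,.0859,529.2845],[-.9993,.0256,-.0281,39.7974],[.0258,-.0867,-.9959,1178.845]]))}
def ray(n,u,v,z):
    (f,cx,cy),E=C[n];d=E[:,:3]@np.array([(u-cx)/f,(v-cy)/f,1]);o=E[:,3];return o+d*(z-o[2])/d[2]
def crop(n,pts,off,s,z):return np.array([ray(n,off[0]+(u+.5)/s-.5,off[1]+(v+.5)/s-.5,z) for u,v in pts])
def ang(p,q):d=q-p;return np.arctan2(d[1],d[0])
E
python3 - <<'E'
from h import *
np.set_printoptions(precision=3,suppress=True)
A=crop("top",[(85,190),(550,65),(620,310),(148,438)],(230,235),10,30)
B=crop("side",[(155,45),(38,97),(155,272),(275,212)],(235,165),6,30)
for P in(A,B):print("block",P.mean(0),[np.linalg.norm(P[i]-P[i-1]) for i in range(4)],[ang(P[i-1],P[i]) for i in range(4)])
W=crop("top",[(272,252),(405,265)],(230,235),10,71);print("wing",W.mean(0),ang(W[0],W[1]),np.linalg.norm(W[0]-W[1]))
W=crop("side",[(138,75),(152,155)],(235,165),6,66);print("wing side",W.mean(0),ang(W[0],W[1]))
D=crop("top",[(308,253),(278,225),(338,282)],(318,180),6,79);print("seat",D,ang(D[1],D[2]),np.linalg.norm(D[1]-D[2]))
D=crop("side",[(500,505),(518,472),(480,538)],(235,165),6,79);print("seat side",D,ang(D[1],D[2]))
S=crop("top",[(101,205),(441,95),(511,303),(168,415)],(318,180),6,83);print("screws",S.mean(0),[np.linalg.norm(S[i]-S[i-1]) for i in range(4)],[ang(S[i-1],S[i]) for i in range(4)])
E=crop("top",[(150,497),(565,370)],(318,180),6,70);print("deck edge",ang(E[0],E[1]))
E
```

```text
block [477.625 157.228  30.   ] [np.float64(65.49559912276408), np.float64(123.6259440105382), np.float64(65.5776605619259), np.float64(125.00998371483065)] [np.float64(0.23653721704667086), np.float64(-1.3365099187111495), np.float64(-2.883951030891776), np.float64(1.8045680322586684)]
block [476.135 156.006  30.   ] [np.float64(125.36287550991837), np.float64(63.735840103053285), np.float64(126.7184365082084), np.float64(63.49956592708519)] [np.float64(1.8131298009605414), np.float64(-2.897410248047096), np.float64(-1.3264642815399261), np.float64(0.26553494343521095)]
wing [477.543 156.234  71.   ] -1.6969130830827386 33.155907530515776
wing side [474.894 149.874  66.   ] -1.6608766910980222
seat [[ 566.112 -109.273   79.   ]
 [ 578.12   -97.158   79.   ]
 [ 553.704 -121.357   79.   ]] -2.3606583261886955 34.376921951275776
seat side [[ 564.746 -111.088   79.   ]
 [ 576.488  -98.512   79.   ]
 [ 552.475 -123.166   79.   ]] -2.343019992730433
screws [ 565.596 -107.774   83.   ] [np.float64(90.95630867908038), np.float64(149.77208767113294), np.float64(91.18723576600108), np.float64(150.29258783084504)] [np.float64(0.27867238259196314), np.float64(-1.2848909138992188), np.float64(-2.8571958380018434), np.float64(1.8551500818426656)]
deck edge -1.3062876868170061
```

```bash
cat >> h.py <<'E'
from scipy.spatial.transform import Rotation as R
def go(x,y,z,yaw):
    from rig import ctrl
    s=ctrl.sense();w,a,b,c=s["ee_rot"];r=R.from_quat([a,b,c,w])
    t=R.from_euler("z",yaw)*R.from_euler("x",np.pi)
    print("t",round(s["time_s"],2),"tcp",s["eef_pos"].round(1),"yaw",round(ang(np.zeros(3),r.apply([1,0,0])),4),"F",s["force"].round(2),"M",s["wrist_torque"].round(2),"g",round(s["grip_width"],3),round(s["grip_force"],1),"q",s["joints"].round(2))
    print("shift cm",(r.inv().apply(np.array([x,y,z])-s["eef_pos"])/10).round(3),"turn",np.degrees((r.inv()*t).as_rotvec()).round(2))
E
python3 -c "
from h import *
go(477,156.5,130,1.445)"
```

```text
t 0.1 tcp [145.4 504.2 230.8] yaw 2.8608 F [-0.31 -0.58  0.14] M [-0.03 -0.04  0.05] g 1.001 0.0 q [ 1.07  0.31  1.5   0.    1.33 -0.22]
shift cm [-41.501 -24.212  10.095] turn [-6.000e-02  3.000e-02  8.112e+01]
```

>>> step_arm([
  [[-5, -3, 1], [0, 0, 10], 60],
  [[-10, -6, 2], [0, 0, 20], 60],
  [[-15, -9, 3], [0, 0, 30], 60],
  [[-20, -12, 4.5], [0, 0, 40], 60],
  [[-26, -15, 6], [0, 0, 50], 60],
  [[-32, -18, 8], [0, 0, 60], 60],
  [[-37, -21.5, 9], [0, 0, 71], 60],
  [[-41.5, -24.2, 10.1], [0, 0, 81.1], 60],
], squeeze=30)

```text
time_s: 1.1
eef_pos: [475.5, 158.0, 130.5]
ee_rot: [-0.0, 0.752, 0.659, -0.0]
force: [0.6, 1.1, -0.2]
grip_width: 0.602
grip_force: 0.0
```

```bash
python3 -c "
from h import *
go(477,156.5,47,1.445)"
```

```text
t 1.1 tcp [475.5 158.  130.5] yaw 1.4391 F [ 0.58  1.12 -0.2 ] M [ 0.05 -0.02 -0.07] g 0.602 0.0 q [0.09 0.37 1.7  0.   1.07 0.22]
shift cm [-0.131  0.169  8.354] turn [-0.02 -0.   -0.34]
```

>>> step_arm([
  [[-0.1, 0.1, 2.5], [0, 0, 0], 60],
  [[-0.1, 0.1, 5], [0, 0, 0], 60],
  [[-0.1, 0.1, 7], [0, 0, 0], 60],
  [[-0.1, 0.1, 8.1], [0, 0, 0], 60],
  [[-0.1, 0.1, 8.3], [0, 0, 0], 60],
  [[-0.1, 0.1, 8.3], [0, 0, 0], 60],
])

```text
time_s: 1.85
eef_pos: [475.7, 158.8, 48.6]
ee_rot: [0.0, 0.75, 0.661, 0.0]
force: [-0.4, -0.5, 0.3]
grip_width: 0.599
grip_force: 0.0
```

```bash
python3 -c "
from h import *
go(477,156.5,47,1.445)
from rig import ctrl
import cv2
o=[]
for n,(x,y) in dict(top=(230,225),side=(230,150)).items():
    o.append(cv2.resize(ctrl.capture(n)['img'][y:y+70,x:x+65,::-1],None,fx=6,fy=6,interpolation=2))
cv2.imwrite('pics/d.png',cv2.hconcat(o))
"
```

```text
t 1.85 tcp [475.7 158.8  48.6] yaw 1.4454 F [-0.35 -0.5   0.28] M [ 0.01  0.01 -0.01] g 0.599 0.0 q [0.09 0.49 1.77 0.   0.88 0.21]
shift cm [-0.207  0.157  0.157] turn [ 0.04 -0.01  0.02]
```

View pics/d.png

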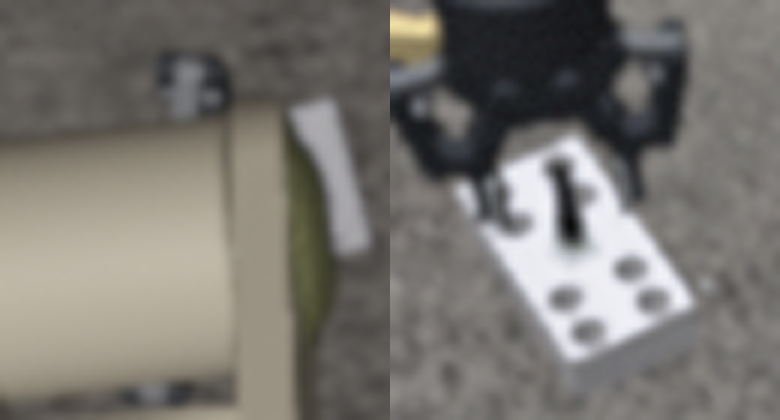

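The side view shows the wing, at about (565,200), standing between the open fingertips at (490,215) and (633,200). The arm hides the block in the top view. I'll close on the wing.

>>> step_arm([
  [[-0.2, 0.15, 0.15], [0, 0, 0], 40],
  [[-0.2, 0.15, 0.15], [0, 0, 0], 20],
  [[-0.2, 0.15, 0.15], [0, 0, 0], 8],
  [[-0.2, 0.15, 0.15], [0, 0, 0], 0],
  [[-0.2, 0.15, 0.15], [0, 0, 0], 0],
  [[-0.2, 0.15, 0.15], [0, 0, 0], 0],
  [[-0.2, 0.15, 0.15], [0, 0, 0], 0],
], squeeze=40)

```text
time_s: 2.82
eef_pos: [476.9, 156.4, 46.8]
ee_rot: [0.0, 0.75, 0.661, 0.0]
force: [1.3, -1.1, 3.8]
grip_width: 0.124
grip_force: 39.1
```

```bash
python3 -c "
from h import *
go(477,156.5,47,1.445)"
```

```text
t 2.83 tcp [476.9 156.4  46.8] yaw 1.4454 F [ 1.34 -1.09  3.77] M [-0.37 -0.18 -0.02] g 0.124 39.1 q [ 0.08  0.5   1.77 -0.    0.87  0.21]
shift cm [ 0.007  0.012 -0.023] turn [0.03 0.   0.02]
```

>>> step_arm([
  [[0, 0, -1], [0, 0, 0], 0],
  [[0, 0, -3], [0, 0, 0], 0],
  [[0, 0, -6], [0, 0, 0], 0],
  [[0, 0, -9], [0, 0, 0], 0],
  [[0, 0, -11.5], [0, 0, 0], 0],
  [[0, 0, -11.5], [0, 0, 0], 0],
  [[0, 0, -11.5], [0, 0, 0], 0],
])

```text
time_s: 3.7
eef_pos: [475.9, 156.5, 160.4]
ee_rot: [-0.001, 0.75, 0.661, -0.001]
force: [0.0, 0.0, -4.0]
grip_width: 0.122
grip_force: 39.1
```

```bash
python3 -c "
from h import *
go(565.5,-110,165,1.485)"
```

```text
t 3.7 tcp [475.9 156.5 160.4] yaw 1.4454 F [ 0.01  0.02 -4.02] M [-0.03  0.01  0.02] g 0.122 39.1 q [0.08 0.33 1.67 0.   1.14 0.21]
shift cm [-25.319  12.226  -0.483] turn [-0.14  0.02 -2.27]
```

>>> step_arm([
  [[-2, 1, 0], [0, 0, 0], 0],
  [[-6, 3, -0.4], [0, 0, -0.5], 0],
  [[-11, 5.3, -0.5], [0, 0, -1], 0],
  [[-16, 7.7, -0.5], [0, 0, -1.5], 0],
  [[-20.5, 10, -0.5], [0, 0, -2], 0],
  [[-23.5, 11.3, -0.5], [0, 0, -2.3], 0],
  [[-25, 12, -0.5], [0, 0, -2.3], 0],
  [[-25.3, 12.2, -0.5], [0, 0, -2.3], 0],
])

```text
time_s: 4.7
eef_pos: [565.8, -109.7, 165.6]
ee_rot: [-0.001, 0.737, 0.676, -0.0]
force: [-0.2, 0.3, -3.7]
grip_width: 0.121
grip_force: 39.2
```

>>> step_arm([
  [[0, 0, 0], [0, 0, 0], 0],
  [[0, 0, 0], [0, 0, 0], 0],
  [[0, 0, 0], [0, 0, 0], 0],
])

```text
time_s: 5.08
eef_pos: [566.0, -109.1, 166.7]
ee_rot: [-0.0, 0.736, 0.677, 0.0]
force: [-0.2, -1.0, -3.2]
grip_width: 0.125
grip_force: 39.2
```

```bash
python3 -c "
from h import *
go(565.5,-110,138,1.485)
from rig import ctrl
import cv2
c=ctrl.capture('side')['img'][:,:,::-1];cv2.imwrite('pics/s1.png',c)
cv2.imwrite('pics/e.png',cv2.resize(c[170:295,250:380],None,fx=4.8,fy=4.8,interpolation=2))
"
```

```text
t 5.08 tcp [ 566.  -109.1  166.7] yaw 1.4863 F [-0.19 -0.99 -3.2 ] M [0.02 0.03 0.02] g 0.125 39.2 q [-0.39  0.48  1.43  0.    1.23 -0.31]
shift cm [-0.097 -0.04   2.873] turn [ 0.   -0.    0.08]
```

View pics/e.png

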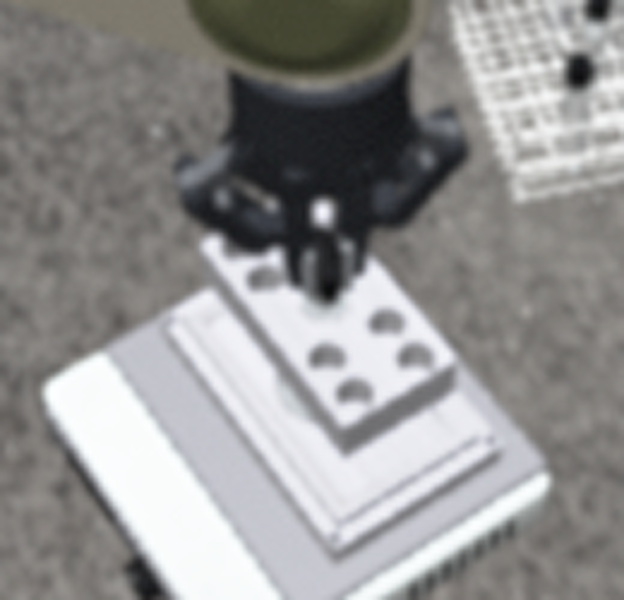

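The block hangs level over the seat. Its top edge runs (205,245)→(340,430)→(455,360), and the rim's outer edge runs (170,330)→(333,550)→(500,452). I'll check the yaw.

```bash
python3 -c "
from h import *
for p,z in (([(205,245),(340,430),(455,360)],150),([(170,330),(333,550),(500,452)],86)):
    P=crop('side',p,(250,170),4.8,z);print(P.round(1),ang(P[1],P[0]),ang(P[1],P[2]),np.linalg.norm(P[0]-P[1]),np.linalg.norm(P[2]-P[1]), (P[0]+P[2])/2)
"
```

```text
[[ 519.1  -61.2  150. ]
 [ 549.6 -179.5  150. ]
 [ 611.8 -161.1  150. ]] 1.8229486265796568 0.2886510272366856 122.14703616830866 64.81101615749277 [ 565.44926483 -111.16023679  150.        ]
[[ 496.2  -61.6   86. ]
 [ 537.4 -204.5   86. ]
 [ 630.5 -180.4   86. ]] 1.8515100890991003 0.2527003276844545 148.67889975503294 96.15082399691572 [ 563.3249986  -121.00947606   86.        ]
```

>>> step_arm([
  [[-0.05, -0.05, 1], [0, 0, 0], 0],
  [[-0.05, -0.05, 2], [0, 0, 0], 0],
  [[-0.05, -0.05, 2.8], [0, 0, 0], 0],
  [[-0.05, -0.05, 3.2], [0, 0, 0], 0],
  [[-0.05, -0.05, 3.5], [0, 0, 0], 0],
  [[-0.05, -0.05, 3.5], [0, 0, 0], 0],
  [[-0.05, -0.05, 3.5], [0, 0, 0], 0],
])

```text
time_s: 6.0
eef_pos: [565.6, -110.3, 131.8]
ee_rot: [0.0, 0.737, 0.676, 0.0]
force: [-0.6, -0.3, -2.7]
grip_width: 0.121
grip_force: 39.2
```

```bash
python3 -c "
from h import *
go(565.5,-109.6,126,1.485)"
```

```text
t 6.0 tcp [ 565.6 -110.3  131.8] yaw 1.4855 F [-0.56 -0.27 -2.7 ] M [-0.08  0.03 -0.02] g 0.121 39.2 q [-0.4   0.52  1.47  0.    1.16 -0.31]
shift cm [ 0.065 -0.019  0.583] turn [0.03 0.01 0.03]
```

>>> step_arm([
  [[0, 0, 0.15], [0, 0, 0], 0],
  [[0, 0, 0.3], [0, 0, 0], 0],
  [[0, 0, 0.4], [0, 0, 0], 0],
  [[0, 0, 0.5], [0, 0, 0], 0],
  [[0, 0, 0.6], [0, 0, 0], 0],
  [[0, 0, 0.6], [0, 0, 0], 0],
])

```text
time_s: 6.75
eef_pos: [565.6, -110.2, 125.9]
ee_rot: [0.0, 0.737, 0.676, 0.0]
force: [-1.8, 0.0, -0.3]
grip_width: 0.124
grip_force: 39.6
```

```bash
python3 -c "
from h import *
go(565.5,-109.6,126,1.485)"
```

```text
t 6.75 tcp [ 565.6 -110.2  125.9] yaw 1.4855 F [-1.81  0.05 -0.25] M [0.05 0.16 0.  ] g 0.124 39.6 q [-0.4   0.52  1.48 -0.    1.14 -0.31]
shift cm [ 0.064 -0.013 -0.011] turn [0.02 0.01 0.03]
```

>>> step_arm([
  [[0, 0, 0.05], [0, 0, 0], 0],
  [[0, 0, 0.1], [0, 0, 0], 0],
  [[0, 0, 0.1], [0, 0, 0], 0],
  [[0, 0, 0.1], [0, 0, 0], 0],
])

```text
time_s: 7.25
eef_pos: [565.6, -110.3, 124.8]
ee_rot: [0.0, 0.737, 0.676, 0.0]
force: [-1.3, 0.1, 5.2]
grip_width: 0.12
grip_force: 40.0
```

```bash
python3 -c "
from h import *
go(565.5,-109.6,126,1.485)
from rig import ctrl
import cv2
c=ctrl.capture('side')['img'][:,:,::-1];cv2.imwrite('pics/s2.png',c)
cv2.imwrite('pics/f.png',cv2.resize(c[190:290,270:370],None,fx=6,fy=6,interpolation=2))
"
```

```text
t 7.25 tcp [ 565.6 -110.3  124.8] yaw 1.4855 F [-1.28  0.06  5.25] M [ 0.12  0.32 -0.05] g 0.12 40.0 q [-0.4   0.52  1.48  0.    1.14 -0.31]
shift cm [ 0.065 -0.017 -0.122] turn [0.02 0.01 0.03]
```

View pics/f.png

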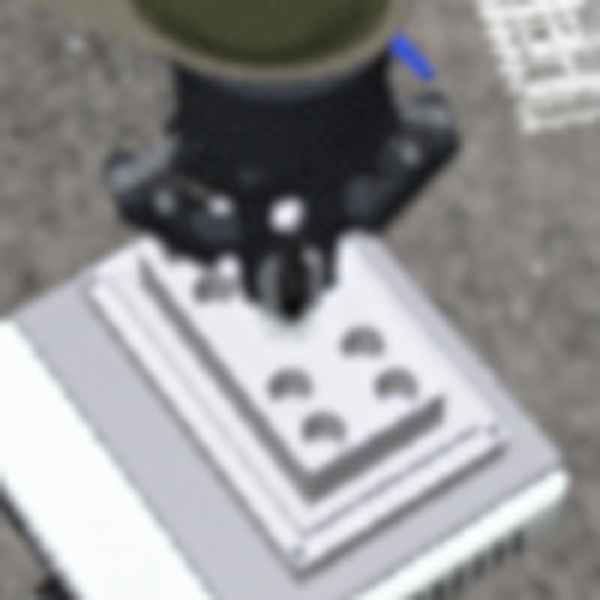

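The block sits in the seat, and the contact height (125.8) and force agree with that. I'll turn clockwise to the slot angle measured in the pictures, 0.79 rad.

>>> step_arm([
  [[0, 0, 0], [0, 0, 6], 0],
  [[0, 0, 0], [0, 0, 13], 0],
  [[0, 0, 0], [0, 0, 20], 0],
  [[0, 0, 0], [0, 0, 27], 0],
  [[0, 0, 0], [0, 0, 34], 0],
  [[0, 0, 0], [0, 0, 39.8], 0],
  [[0, 0, 0], [0, 0, 39.8], 0],
  [[0, 0, 0], [0, 0, 39.8], 0],
])

```text
time_s: 8.3
eef_pos: [565.7, -110.3, 124.7]
ee_rot: [0.0, 0.922, 0.386, 0.0]
force: [-0.1, -0.4, 4.0]
grip_width: 0.124
grip_force: 40.1
```

>>> step_arm([
  [[0, 0, 0.05], [0, 0, 0], 0],
  [[0, 0, 0.1], [0, 0, 0], 0],
  [[0, 0, 0.1], [0, 0, 0], 0],
])

```text
time_s: 8.68
eef_pos: [565.7, -110.3, 123.7]
ee_rot: [0.0, 0.923, 0.385, 0.0]
force: [-0.6, 0.1, 4.5]
grip_width: 0.122
grip_force: 40.1
```

```bash
python3 -c "
from h import *
go(565.5,-110.2,123,.79)"
```

```text
t 8.68 tcp [ 565.7 -110.3  123.7] yaw 0.7911 F [-0.59  0.07  4.51] M [ 0.02 -0.08 -0.01] g 0.122 40.1 q [-0.4   0.52  1.48  0.    1.14  0.38]
shift cm [-0.004 -0.019  0.067] turn [ 0.03 -0.01  0.06]
```

>>> step_arm([
  [[0, 0, 0.05], [0, 0, 0], 0],
  [[0, 0, 0.1], [0, 0, 0], 0],
  [[0, 0, 0.15], [0, 0, 0], 0],
  [[0, 0, 0.15], [0, 0, 0], 0],
])

```text
time_s: 9.18
eef_pos: [565.6, -110.3, 122.2]
ee_rot: [0.0, 0.923, 0.385, 0.0]
force: [1.3, -1.0, 4.7]
grip_width: 0.124
grip_force: 40.2
```

The pin is entering the slot: the push is 3.6 mm and only the spring force is felt. I'll continue down in stages.

>>> step_arm([
  [[0, 0, 0.1], [0, 0, 0], 0],
  [[0, 0, 0.2], [0, 0, 0], 0],
  [[0, 0, 0.3], [0, 0, 0], 0],
  [[0, 0, 0.4], [0, 0, 0], 0],
  [[0, 0, 0.4], [0, 0, 0], 0],
])

```text
time_s: 9.8
eef_pos: [565.7, -110.3, 118.4]
ee_rot: [0.0, 0.923, 0.385, 0.0]
force: [0.8, -0.1, 6.6]
grip_width: 0.12
grip_force: 40.3
```

>>> step_arm([
  [[0, 0, 0.1], [0, 0, 0], 0],
  [[0, 0, 0.2], [0, 0, 0], 0],
  [[0, 0, 0.3], [0, 0, 0], 0],
  [[0, 0, 0.4], [0, 0, 0], 0],
  [[0, 0, 0.45], [0, 0, 0], 0],
  [[0, 0, 0.5], [0, 0, 0], 0],
  [[0, 0, 0.5], [0, 0, 0], 0],
])

```text
time_s: 10.68
eef_pos: [565.7, -110.3, 113.6]
ee_rot: [0.0, 0.923, 0.385, 0.0]
force: [-0.3, 0.0, 8.5]
grip_width: 0.123
grip_force: 40.5
```

```bash
python3 -c "
from h import *
go(565.5,-110.2,113,.79)"
```

```text
t 10.68 tcp [ 565.7 -110.3  113.6] yaw 0.7908 F [-0.33  0.03  8.51] M [-0.03  0.06 -0.  ] g 0.123 40.5 q [-0.4   0.54  1.49 -0.    1.12  0.38]
shift cm [-0.006 -0.022  0.063] turn [ 0.04 -0.02  0.05]
```

>>> step_arm([
  [[0, 0, 0.05], [0, 0, 0], 0],
  [[0, 0, 0.05], [0, 0, 4], 0],
  [[0, 0, 0.05], [0, 0, 9], 0],
  [[0, 0, 0.05], [0, 0, 15], 0],
  [[0, 0, 0.05], [0, 0, 21], 0],
  [[0, 0, 0.05], [0, 0, 27], 0],
  [[0, 0, 0.05], [0, 0, 33], 0],
  [[0, 0, 0.05], [0, 0, 33], 0],
])

```text
time_s: 11.68
eef_pos: [565.8, -110.4, 113.2]
ee_rot: [0.0, 0.994, 0.107, 0.0]
force: [0.3, 0.1, 8.4]
grip_width: 0.123
grip_force: 40.5
```

```bash
python3 -c "
from h import *
go(565.5,-110.2,113,.79-1.57)"
```

```text
t 11.68 tcp [ 565.8 -110.4  113.2] yaw 0.2137 F [0.27 0.15 8.39] M [-0.08  0.02  0.  ] g 0.123 40.5 q [-0.4   0.54  1.49 -0.    1.11  0.96]
shift cm [-0.021 -0.026  0.021] turn [ 2.000e-02 -6.000e-02  5.694e+01]
```

>>> step_arm([
  [[0, 0, 0], [0, 0, 6], 0],
  [[0, 0, 0], [0, 0, 13], 0],
  [[0, 0, 0], [0, 0, 20], 0],
  [[0, 0, 0], [0, 0, 27], 0],
  [[0, 0, 0], [0, 0, 34], 0],
  [[0, 0, 0], [0, 0, 41], 0],
  [[0, 0, 0], [0, 0, 48], 0],
  [[0, 0, 0], [0, 0, 48], 0],
])

```text
time_s: 12.68
eef_pos: [565.7, -110.6, 113.2]
ee_rot: [0.0, 0.952, -0.307, 0.001]
force: [-0.8, -1.0, 7.8]
grip_width: 0.121
grip_force: 40.6
```

>>> step_arm([
  [[0, 0, 0], [0, 0, 2], 0],
  [[0, 0, 0], [0, 0, 4], 0],
  [[0, 0, 0], [0, 0, 6], 0],
  [[0, 0, 0], [0, 0, 8], 0],
  [[0, 0, 0], [0, 0, 9], 0],
  [[0, 0, 0], [0, 0, 9], 0],
])

```text
time_s: 13.42
eef_pos: [565.7, -110.6, 113.2]
ee_rot: [0.0, 0.925, -0.38, 0.001]
force: [-0.1, -2.1, 9.0]
grip_width: 0.12
grip_force: 40.6
```

```bash
python3 -c "
from h import *
go(565.5,-110.2,113,.79-1.57)"
```

```text
t 13.43 tcp [ 565.7 -110.6  113.2] yaw -0.7802 F [-0.14 -2.11  9.01] M [-0.21  0.08  0.  ] g 0.12 40.6 q [-0.4   0.54  1.49 -0.    1.11  1.96]
shift cm [-0.043 -0.017  0.02 ] turn [ 0.01 -0.07 -0.01]
```

It has turned 90° with no stop torque yet. I'll feel for the stop in small steps.

>>> step_arm([
  [[0, 0, 0], [0, 0, 1.5], 0],
  [[0, 0, 0], [0, 0, 3], 0],
  [[0, 0, 0], [0, 0, 4], 0],
  [[0, 0, 0], [0, 0, 4], 0],
])

```text
time_s: 13.92
eef_pos: [565.7, -110.6, 113.2]
ee_rot: [0.0, 0.911, -0.412, 0.001]
force: [0.1, -1.3, 9.1]
grip_width: 0.119
grip_force: 40.6
```

```bash
python3 -c "
from h import *
go(565.5,-110.2,113,.79-1.57)"
```

```text
t 13.93 tcp [ 565.7 -110.6  113.2] yaw -0.85 F [ 0.08 -1.27  9.07] M [-0.16  0.09 -0.02] g 0.119 40.6 q [-0.4   0.54  1.49 -0.    1.11  2.02]
shift cm [-0.044 -0.013  0.022] turn [ 0.   -0.07 -4.01]
```

>>> step_arm([
  [[0, 0, -0.1], [0, 0, 0], 0],
  [[0, 0, -0.2], [0, 0, 0], 0],
  [[0, 0, -0.25], [0, 0, 0], 0],
  [[0, 0, -0.25], [0, 0, 0], 0],
])

```text
time_s: 14.42
eef_pos: [565.7, -110.6, 115.6]
ee_rot: [0.0, 0.911, -0.412, 0.001]
force: [0.2, -1.7, 7.5]
grip_width: 0.121
grip_force: 40.5
```

```bash
python3 -c "
from h import *
go(565.5,-110.2,113,.79-1.57)"
```

```text
t 14.43 tcp [ 565.7 -110.6  115.6] yaw -0.8498 F [ 0.24 -1.66  7.48] M [-0.2 -0.  -0. ] g 0.121 40.5 q [-0.4   0.53  1.49 -0.    1.12  2.02]
shift cm [-0.044 -0.015  0.263] turn [ 0.   -0.06 -4.  ]
```

>>> step_arm([
  [[0, 0, -0.1], [0, 0, 0], 0],
  [[0, 0, -0.17], [0, 0, 0], 0],
  [[0, 0, -0.17], [0, 0, 0], 0],
  [[0, 0, -0.17], [0, 0, 0], 0],
])

```text
time_s: 14.92
eef_pos: [565.7, -110.6, 117.2]
ee_rot: [0.0, 0.911, -0.412, 0.0]
force: [0.0, -0.9, 7.3]
grip_width: 0.12
grip_force: 40.4
```

>>> step_arm([
  [[0, 0, -0.03], [0, 0, 0], 0],
  [[0, 0, -0.05], [0, 0, 0], 0],
  [[0, 0, -0.05], [0, 0, 0], 0],
])

```text
time_s: 15.3
eef_pos: [565.6, -110.6, 117.3]
ee_rot: [0.0, 0.911, -0.412, 0.0]
force: [1.8, -3.9, 3.2]
grip_width: 0.124
grip_force: 40.1
```

It stops at 117.3, a push of 8.5 mm, and the force drops. That is the lock. I'll release and withdraw.

>>> step_arm([
  [[0, 0, 0], [0, 0, 0], 15],
  [[0, 0, 0], [0, 0, 0], 25],
  [[0, 0, 0], [0, 0, 0], 35],
  [[0, 0, 0], [0, 0, 0], 40],
  [[0, 0, -1], [0, 0, 0], 40],
  [[0, 0, -3], [0, 0, 0], 40],
  [[0, 0, -6], [0, 0, 0], 40],
  [[0, 0, -11], [0, 0, 0], 40],
])

```text
time_s: 16.3
eef_pos: [564.9, -109.9, 227.9]
ee_rot: [0.0, 0.911, -0.412, -0.001]
force: [0.2, -0.7, -0.3]
grip_width: 0.403
grip_force: 0.0
```

```bash
python3 -c "
from h import *
go(465,100,230,.79-1.57)"
```

```text
t 16.3 tcp [ 564.9 -109.9  227.9] yaw -0.8498 F [ 0.24 -0.69 -0.34] M [0.02 0.05 0.04] g 0.403 0.0 q [-0.4   0.43  1.34  0.    1.37  2.02]
shift cm [-22.362  -6.358  -0.16 ] turn [ 0.06  0.14 -4.  ]
```

>>> step_arm([
  [[-4, -1, -1], [0, 0, 0], 40],
  [[-9, -3, -2], [0, 0, 0], 40],
  [[-14, -4, -2], [0, 0, 0], 40],
  [[-19, -5, -2], [0, 0, 0], 40],
  [[-22, -6, -2], [0, 0, 0], 40],
  [[-22, -6, -2], [0, 0, 0], 40],
  [[-22, -6, -2], [0, 0, 0], 40],
])

```text
time_s: 17.18
eef_pos: [465.7, 94.1, 247.7]
ee_rot: [-0.0, 0.911, -0.412, 0.0]
force: [0.1, -0.4, 0.3]
grip_width: 0.402
grip_force: 0.0
```

```bash
python3 -c "
from rig import ctrl
import cv2
o=[]
for n,(x,y) in dict(top=(318,180),side=(262,195)).items():
    o.append(cv2.resize(ctrl.capture(n)['img'][y:y+100,x:x+100,::-1],None,fx=4,fy=4,interpolation=2))
cv2.imwrite('pics/g.png',cv2.hconcat(o))
"
```

```text
(no output)
```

View pics/g.png

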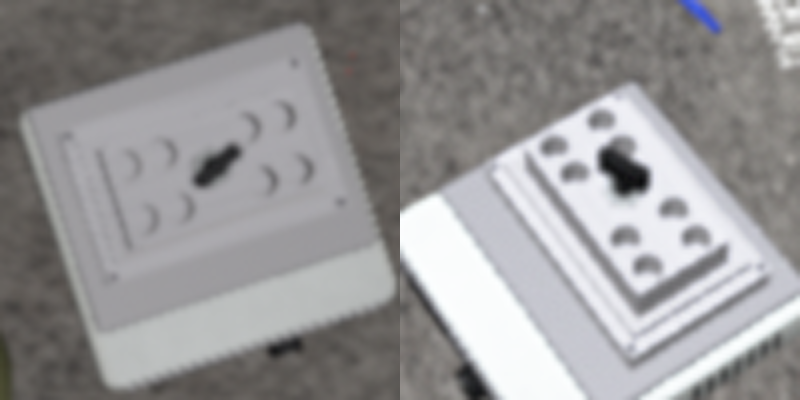

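The block lies flat and square in the seat. The wing, at (217,165) in the top view and (622,172) in the side view, is down by itself and turned across the slot. The gripper is clear, so I'll hand in.

```bash
python3 -c "
from rig import ctrl
print(ctrl.finish_job())"
```

```text
the job is handed in; nothing more can be done
None
```

The block is seated flat on the mixer and its stud is locked: it held at about 8.5 mm by arm height and stayed down after release. I handed the job in at about 17 s; no verdict was returned.

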